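Close up the battery row and hold its service lid half turned

TASK

Push the loose battery module along its tray until it sits flush against the bolted-down module, with no gap left. Then take the service lid (the cap with the bar grip, not the one with the round knob), put it fully down into the bayonet socket on the bolted-down module, and twist it clockwise seen from above until its bar points at the long halfway marks, 45 degrees from the entry slots, without going on to the lock click. Finish still gripping the lid and holding it there, as its spring would turn it back, and leave the other things on the bench where they are.

Things in the scene. Friction and masses are not known exactly. Their poses are not given: they have to be found in the camera images.
- tray: Aluminium tray fixed to the bench; origin at bench level, z up, floor at z = 8 mm, x -125..75, y -165..180 mm. Two steel rails 20 mm high along its y leave a channel 84 mm wide centred on x = 0, open at the +y end. The bolted-down module (80 mm wide, under a grey deck 100 mm wide with its top at z = 78) fills it from y = -147.5 to -40.5 mm. Two spare cells stand at its -x side.
- mate_face (a point): Centre of the bolted-down module's face that the loose module must meet (tray frame 0, -40.5, 41 mm); axes as the tray's. The face looks to the tray's +y.
- module: Loose battery module in the tray channel: 12 grey metal cells with steel end plates, 80 (x) x 86 (y) x 66 (z) mm, about 0.65 kg. Origin: centre of its underside; axes as the tray's within a few degrees. It starts 30 to 65 mm from the bolted-down module and goes in the tray's -y direction. Mating face at its y = -43 mm, pushing face at y = +43 mm; the channel beyond is free.
- module_face_l (a point): Point on the loose module's mating face, 38 mm to its -x side, at mid height. Flush when its tray-frame y is -40.5 mm.
- module_face_r (a point): Point on the loose module's mating face, 38 mm to its +x side, at mid height. Flush when its tray-frame y is -40.5 mm.
- socket (a point): Centre of the bayonet socket at the level of its collar's top (tray frame 0, -94, 102 mm); axes as the tray's. White collar, 80 mm across, 24 mm tall, on the deck. Opening 45 mm across plus two entry slots 14 mm wide out to 33 mm from the axis along tray +x and -x. Lips between the slots 6 mm thick, 18 mm free below. Inner stops, 7 mm off the slots' centre line, block anticlockwise turning.
- slot (a point): Outer end of the +x entry slot at the collar's top, 33 mm from the socket's axis (the other slot is half a turn round). Enter with the lid's x axis along the tray's x, either way round. Short raised marks (5 mm) on the collar's outside stand at both slots and at the locked places, 90 degrees clockwise of them.
- halfway (a point): Tip of one long raised mark (10 mm) on the collar's outside, near its top, 49 mm from the socket's axis and 45 degrees clockwise (seen from above) of the +x slot; its twin is half a turn round. The lid's bar (lid x) points at these two at halfway: lid yaw = tray yaw - 45 degrees (or + 135).
- lid: Service lid, grey plastic, 0.12 kg. Origin: centre of its underside, z up. Stem 40 mm dia, z 0-14 mm, with two lugs at its foot (z 0-6, 8 mm wide, out to 29 mm along lid +x and -x); flange 68 mm dia, z 14-22; bar grip 56 mm along x, 12 mm along y, z 22-52. A half turn gives the same lid. Stands on the bench at the robot's right; place swapped at random with the blanking cap.
- lid_flange (a point): Centre of the lid flange's underside, on the lid's axis 14 mm above its origin; axes as the lid's. Fully down it meets socket (flange on collar). Once turned under the lips the lid has 2 mm of up-and-down play.
- rotor (a joint): Sprung brass contact rotor hidden in the socket; value in rad, 0 at rest, growing as the lid's lugs turn it clockwise (it follows after about 0.11 rad of lid turn, so about 0.67 with the lid halfway). Its spring turns the lid back with 0.04 N m at the start, 0.075 N m at halfway.
- latch (a joint): Sprung steel ball in the socket wall that makes the lock click; travel in m, 0 at rest. A lug begins to press it back once the lid is turned beyond about 67 degrees; at 45 degrees it is untouched.
- blank_cap: Blanking cap, a bystander: grey plastic, flange 68 mm diameter like the lid's, same stem without lugs, but a round knob 26 mm in diameter on top (z 22 to 44 mm). Origin: centre of its underside.
- cell_a: Bystander: spare cell standing upright on the tray, 21 mm diameter, 70 mm tall. Origin: centre of its underside.
- cell_b: Bystander: spare cell standing upright on the tray, 21 mm diameter, 70 mm tall. Origin: centre of its underside.
- bolt_cup: Bystander: steel cup on the bench, 70 mm across, 50 mm tall. Origin: centre of its underside.
- meter: Bystander: black hand meter lying on the bench, 90 x 150 x 35 mm. Origin: centre of its underside.
Not all that is in view belongs to the job. What is shaped like the module but green or yellow is not meant.

How it is judged (in metres and radians):
On the way, in this order (a step that is already met when the one before it is completed fails the run):
1. the loose module sits flush against the bolted-down one (y of each of module_face_l, module_face_r in the frame of tray below -0.0375 m and angle between module's own z axis and vertical below 0.05 rad), for 0.2 s.
2. the service lid is fully down in the socket (horizontal distance between lid and socket below 0.004 m and z of lid in the frame of socket below -0.0105 m and angle between lid's own z axis and vertical below 0.08 rad), for 0.1 s.
At the end, for the whole second after the job is handed in: Gap between modules under 3 mm at both sides; lid down in the socket (4 mm off axis, 3.5 mm in height), upright, still, its bar 45 degrees (give or take 10) clockwise of the slots with the rotor driven round, latch not pressed, fingers still gripping it with over 3 N (all of step 1 and all of step 2 and angle between the x axis of lid and the x axis of tray, either way round between 0.61 and 0.96 rad and value of joint rotor above 0.4 rad and value of joint latch below 0.001 m and contact force between the fingers and lid above 3 N and linear speed of lid below 0.02 m/s); the arm keeps its last pose, push and grip.
It fails at once if the lid was turned on to the lock click (value of joint latch above 0.001 m).
It fails at once if the blanking cap was moved (distance of blank_cap from where it was at the start of the episode above 0.03 m).
It fails at once if a bystander was moved (distance of any of cell_a, cell_b, bolt_cup, meter from where it was at the start of the episode above 0.03 m).
It also fails if it takes over 61 s, if anything falls off the work surface, if the arm or the gripper's body presses on something with over 40 N, if the wrist force passes 120 N, or if a joint passes its speed limit or range.

ROBOT

A 6-joint arm with a two-finger parallel gripper is mounted at the origin on the work surface. World frame = base frame: x ahead of the robot, y to its left, z up, the work surface at z = 0. Lengths are in m, angles in degrees, forces in N, time in s.
With the tool pointing down it reaches from about 0.4 to 0.825 m from the base axis. Payload 7 kg.
Tool frame: the origin (TCP) lies on the centre line of the jaws, within the pads' length; the fingertips stand 19 mm ahead of it and the grasp point (between the pads) is the TCP (r.tip_extent is the distance from the TCP to the fingertips, in m); z points along the fingers, y is the line along which they close (so a half turn about z gives the same grasp; the last joint's range is limited). The gripper opens to 88 mm and grips with 3 to 60 N. Pads are 19 mm wide; open, the fingers measure 130 mm over their backs; the gripper's body (78 mm by 193 mm) begins 47 mm behind the grasp point.
Start: joints at [82.225, 20.546, 0.682, 0, -70.136, -16.507], TCP at [0.278, 0.615, 0.246] pointing down, gripper open.
Joint ranges: [-176.03, 176.03], [-82.01, 121.73], [-58.28, 71.71], [-173.87, 95.51], [-174.79, -0.11], [-173.66, 173.66]. Speed limits (degrees/s): [136.94, 136.94, 172.46, 180, 180, 180].

INTERFACE

Orientations are given as [roll, pitch, yaw] about the fixed x, y, z axes, in that order (R = Rz(yaw) Ry(pitch) Rx(roll)).
In Python, from plant import r gives the robot as it stands. The module is installed in compiled form; this text tells all that it offers.
- The arm moves only by the tool jog_arm, never from a script. Its argument "deltas" is a list that holds one entry, the list of rows, each a list of 5 numbers: the opening, from -1 (shut) to 1 (fully open), then the shift along the world's x, y, z in cm, then the turn about the world's z in rad. In form: [[[claw, dx, dy, dz, turn], ...]]. A call has 1 to 8 rows; each row shifts and turns the commanded pose from where the row before left it; what a row does not reach is not made up. A row lasts 1/8 s, in which the tool goes at most 62.5 mm and 10.7 degrees, less where a joint would pass 70% of its speed; a pose out of reach is approached as far as the arm can. A call with a gripper value outside its range is refused whole. The fingers move at their own pace and stop on an object; "force" is the grip in N (left out, the last holds). Time passes only in rows, so rows that do not move let the fingers close. It gives the time, the measured TCP pose, the force, the opening and the grip force at its end, in the units of the state.
- r.get_state(): the state, without advancing time (a new reading comes with each control period).
- r.capture(name): name is "scene" or "top" or "wrist"; returns the picture (480x640x3 uint8, blue, green, red); there is no depth.
- r.camera_info(name): a dict with "fx", "fy", "cx", "cy" (pixels), "view" (4x4, takes a point from world to camera coordinates). Camera axes: x right, y up, looking along -z (the intrinsics and any distortion apply to the point x, -y, -z); pixel columns grow to the right and rows downward; lengths in m; the calibration is good to about 2 mm. A picture is of the moment at which its call begins: read the wrist's pose just before it. camera_info takes no time and is no camera call; for the wrist camera it gives the pose at the moment of the call.
- r.close_job(): hands the job in; it is judged then, once.
The state is a dict: "time_s": time; "joints": joint angles; "qd": joint speeds; "joint_torque": joint torques, N m; "tcp_pos": TCP position; "eef_rot": TCP orientation; "contact_force": force on the tool from outside, world axes, zero at the start; "moment": the same for the moment, N m; "gripper_width": finger opening in m; "gripper_force": force on a finger pad.
Only numpy, scipy, OpenCV 4.12 (cv2) and the standard library are available. Lean on these libraries where they do the work, as an engineer would, in place of code of your own. Each camera call takes 0.05 s, during which the arm holds its last target. There are 200 camera calls.

## Working session

There is one attempt and no reset: what is moved stays moved. The work goes in short steps, Python scripts to look and compute and a tool call to move; the robot and the scene stay as the last step left them, time stands still between calls to the robot, and variables do not carry over. Pictures are saved under pics/ and viewed, at most 10 in all, crops included, and the job is handed in when it is done.

Besides the shell and the picture viewer there is one more tool, called after "Call:" as name(argument=value, ...) on one line, values as JSON. jog_arm: Moves the arm, as the interface text tells. Its arguments: {"type":"object","properties":{"deltas":{"type":"array"},"force":{"type":"number"}},"required":["deltas"]}

```bash
mkdir -p pics; cat > h.py <<'E'
import numpy as np, cv2
from plant import r
def snap(n,f):
    c=r.camera_info(n); im=r.capture(n); cv2.imwrite(f'pics/{f}.png',im); np.savez(f'pics/{f}.npz',**{k:np.array(c[k]) for k in('fx','fy','cx','cy','view')}); return im,c
def load(f):
    c=np.load(f'pics/{f}.npz'); return cv2.imread(f'pics/{f}.png'),{k:c[k] for k in c}
def ray(c,u,v):
    V=np.array(c['view']); R=V[:3,:3]; o=-R.T@V[:3,3]
    d=R.T@np.array([(u-c['cx'])/c['fx'],-(v-c['cy'])/c['fy'],-1.]); return o,d/np.linalg.norm(d)
def onz(c,u,v,z):
    o,d=ray(c,u,v); return o+d*(z-o[2])/d[2]
def proj(c,p):
    q=np.array(c['view'])[:3,:3]@np.array(p)+np.array(c['view'])[:3,3]
    return c['cx']+c['fx']*q[0]/-q[2], c['cy']+c['fy']*-q[1]/-q[2]
def tri(c1,p1,c2,p2):
    o1,d1=ray(c1,*p1);o2,d2=ray(c2,*p2)
    s=np.linalg.lstsq(np.c_[d1,-d2],o2-o1,rcond=None)[0]
    a=o1+s[0]*d1;b=o2+s[1]*d2; return (a+b)/2,np.linalg.norm(a-b)
E
python3 - <<'E'
from h import *
print(r.get_state())
for n in('scene','top','wrist'):
    im,c=snap(n,n+'0'); print(n,{k:np.round(v,3).tolist() if k=='view' else v for k,v in c.items()})
E
```

```text
{'time_s': 0.0, 'joints': array([ 8.22254977e+01,  2.05918205e+01,  6.34146632e-01, -2.11805651e-02,
       -7.01352148e+01, -1.65059444e+01]), 'qd': array([-0.09458442,  0.05297612, -0.03768474,  0.06342255,  0.03256651,
       -0.00656082]), 'joint_torque': array([-1.28293336e-04, -5.82719064e+01,  2.93063235e+01,  6.99720696e+00,
        7.16366252e-03, -1.52031243e-04]), 'tcp_pos': array([0.27740081, 0.61486625, 0.2446178 ]), 'eef_rot': array([ 1.79905282e+02, -7.30325554e-03, -2.42876539e+01]), 'contact_force': array([-0.33710566, -0.88499839, -0.56177394]), 'moment': array([-0.01014704,  0.00038453, -0.04494832]), 'gripper_force': 0.0, 'gripper_width': 0.08701835734421025}
scene {'fx': 553.6642014338421, 'fy': 553.6642014338421, 'cx': 321.7403124887469, 'cy': 229.27928285629912, 'view': [[-0.777, 0.63, -0.005, 0.277], [-0.382, -0.464, 0.799, 0.091], [0.501, 0.623, 0.601, -1.546], [0.0, 0.0, 0.0, 1.0]]}
top {'fx': 534.1342924813563, 'fy': 534.1342924813563, 'cx': 322.77101451908766, 'cy': 233.77995484004825, 'view': [[0.002, -1.0, -0.009, 0.063], [0.989, 0.0, 0.15, -0.412], [-0.15, -0.009, 0.989, -1.314], [0.0, 0.0, 0.0, 1.0]]}
wrist {'fx': 331.9062654959229, 'fy': 331.9062654959229, 'cx': 326.3572597750902, 'cy': 239.4465662976777, 'view': [[-0.412, -0.911, 0.002, 0.673], [0.874, -0.395, -0.284, 0.036], [0.259, -0.115, 0.959, -0.391], [0.0, 0.0, 0.0, 1.0]]}
```

View pics/scene0.png

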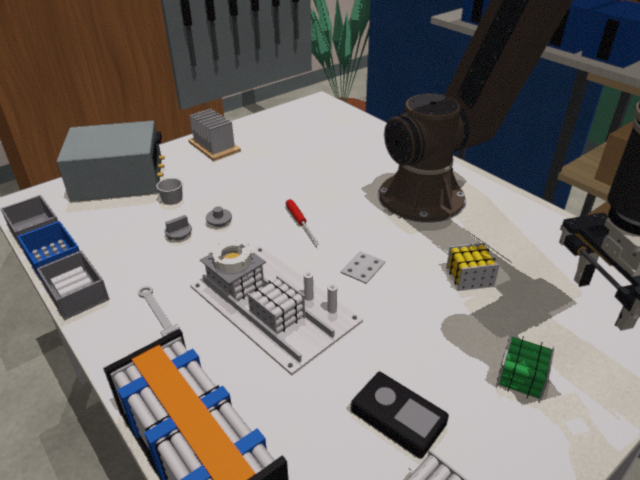

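View pics/top0.png

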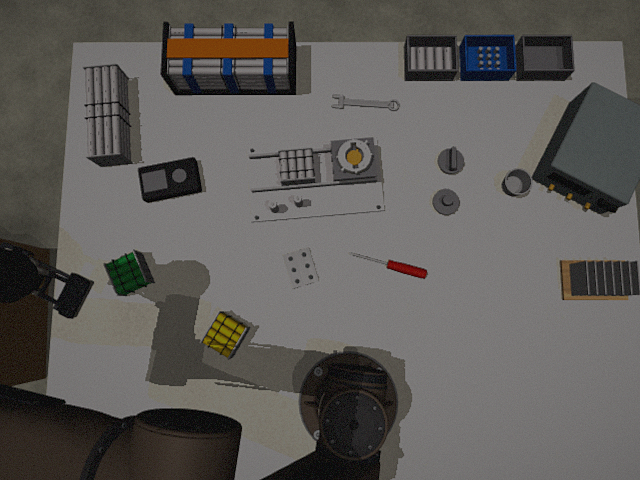

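Scene: the loose grey module is at top (297,166), the bolted one with its white collar at (354,156), and the meter at (170,180). There are two lid candidates. (451,160) shows a bar grip, so it is the lid; (446,202) shows a round knob, so it is the blanking cap. I'll confirm in a crop.

```bash
python3 - <<'E'
from h import *
im,c=load('top0'); cv2.imwrite('pics/crop1.png',cv2.resize(im[120:230,240:480],None,fx=3.3,fy=3.3,interpolation=cv2.INTER_CUBIC))
s,cs=load('scene0')
for n,u,v,z in(('lid',451,160,.052),('cap',446,202,.044),('sock',354,156,.102),('modtop',297,160,.074),('trayc1',252,218,.008),('trayc2',382,209,.008),('cup',516,182,.05),('meter',170,180,.035),('cellA',272,205,.078),('cellB',297,201,.078)):print(n,onz(c,u,v,z).round(3))
for n,p,q in(('lid',(451,157),(177,221)),('sock',(354,156),(234,257))):
    print(n,tri(c,p,cs,q))
E
```

```text
lid [ 0.598 -0.261  0.052]
cap [ 0.491 -0.247  0.044]
sock [ 0.593 -0.013  0.102]
modtop [0.591 0.127 0.074]
trayc1 [0.457 0.246 0.008]
trayc2 [ 0.48  -0.089  0.008]
cup [ 0.541 -0.422  0.05 ]
meter [0.55  0.454 0.035]
cellA [0.476 0.187 0.078]
cellB [0.486 0.126 0.078]
lid (array([ 0.60648831, -0.26200196,  0.04978086]), np.float64(0.0007903182483243998))
sock (array([ 0.59491369, -0.01243394,  0.08896892]), np.float64(0.005296104682843499))
```

View pics/crop1.png

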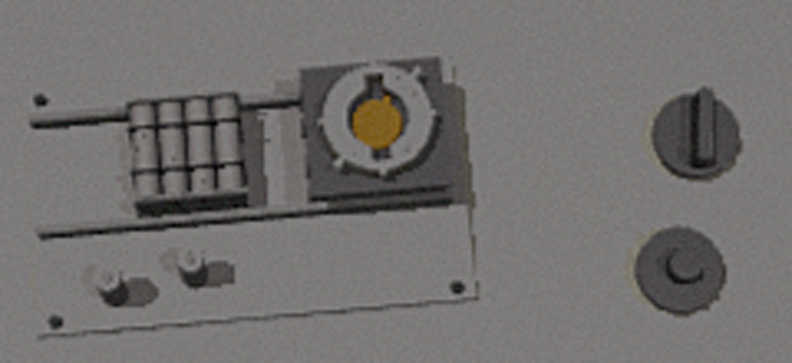

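The crop confirms it: the bar-grip lid is at top (451,160) and the knobbed blanking cap at (446,202). Next I move toward the tray for wrist views, with the fingers closing across the tray.

Call:
jog_arm(deltas=[[[-0.1,3.8,-4.8,0.6,-0.135],[-0.1,3.8,-4.8,0.6,-0.135],[-0.1,3.8,-4.8,0.6,-0.135],[-0.1,3.8,-4.8,0.6,-0.135],[-0.1,3.8,-4.8,0.6,-0.135],[-0.1,3.8,-4.8,0.6,-0.135],[-0.1,3.8,-4.8,0.6,-0.135],[-0.1,3.8,-4.8,0.6,-0.135]]])

```text
time_s: 1.15
tcp_pos: [0.5825, 0.2295, 0.2937]
eef_rot: [180.0, 0.0, -86.4]
contact_force: [0.2, 0.3, 0.6]
gripper_width: 0.0394
gripper_force: 0.0
```

Call:
jog_arm(deltas=[[[-0.1,0,0,0,0],[-0.1,0,0,0,0]]])

```text
time_s: 1.4
tcp_pos: [0.5815, 0.2309, 0.2931]
eef_rot: [180.0, -0.0, -86.2]
contact_force: [-0.4, 0.9, -0.6]
gripper_width: 0.0393
gripper_force: 0.0
```

```bash
python3 - <<'E'
from h import *
s=r.get_state();print(s['tcp_pos'],s['eef_rot'],s['joints'],s['gripper_width'],s['contact_force'])
snap('wrist','w1')
E
```

```text
[0.58147764 0.2309228  0.2930707 ] [ 1.79954788e+02 -6.77650003e-03 -8.61896533e+01] [ 3.94990032e+01  1.44947534e+01 -1.67046135e+00 -2.17269366e-02
 -7.38754611e+01 -3.56826176e+01] 0.039256779768061446 [-0.41619735  0.9479718  -0.58894188]
```

View pics/w1.png

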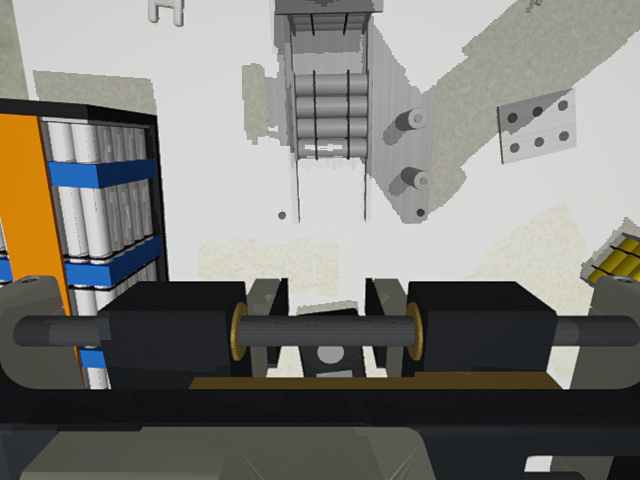

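The wrist view shows the module between the rails: pushing face at v≈160, u 297–368, and rail ends at v≈222. The spare cells are at u≈415. I'll take two more wrist positions over the module and socket for triangulation.

Call:
jog_arm(deltas=[[[-0.1,0,-4,0,0],[-0.1,0,-4,0,0],[-0.1,0,-3,0,0],[-0.1,0,0,0,0],[-0.1,0,0,0,0]]])

```text
time_s: 2.08
tcp_pos: [0.5813, 0.1226, 0.2936]
eef_rot: [-180.0, 0.0, -86.1]
contact_force: [0.0, 0.3, 1.0]
gripper_width: 0.0394
gripper_force: 0.0
```

```bash
python3 -c "
from h import *
print(r.get_state()['tcp_pos']);snap('wrist','w2')"
```

```text
[0.5812756  0.12256476 0.29361801]
```

Call:
jog_arm(deltas=[[[-0.1,0,-4,0,0],[-0.1,0,-5,0,0],[-0.1,0,0,0,0],[-0.1,0,0,0,0]]])

```text
time_s: 2.62
tcp_pos: [0.5817, 0.0321, 0.2935]
eef_rot: [-180.0, 0.0, -86.1]
contact_force: [-0.8, 0.5, 0.3]
gripper_width: 0.0397
gripper_force: 0.0
```

```bash
python3 -c "
from h import *
print(r.get_state()['tcp_pos']);snap('wrist','w3')
a,_=load('w2');b,_=load('w3')
cv2.imwrite('pics/w23.png',np.hstack([a[0:480,180:500],b[0:480,180:500]]))"
```

```text
[0.58172112 0.03208106 0.2934866 ]
```

View pics/w23.png

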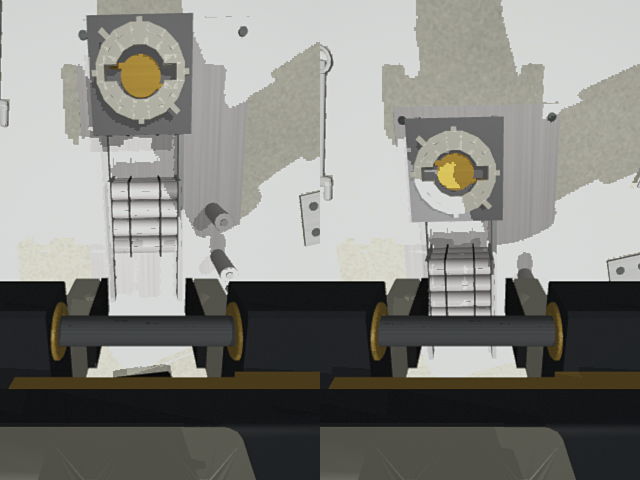

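The views show the socket collar with its slots pointing left and right, at w2 about (320,73) and w3 about (315,173). The gap between the modules is visible. I'll measure the collar hole, deck and module.

```bash
cat > sock.py <<'E'
from h import *
def hole(f,cen):
    im,c=load(f); hsv=cv2.cvtColor(im,cv2.COLOR_BGR2HSV)
    u,v=cen; dark=((hsv[...,2]<95)|(hsv[...,1]>90)).astype(np.uint8)*255
    dark=cv2.morphologyEx(dark,cv2.MORPH_CLOSE,np.ones((5,5)))
    n,l,st,ce=cv2.connectedComponentsWithStats(dark)
    k=l[v,u]; m=(l==k).astype(np.uint8)
    ct=max(cv2.findContours(m,cv2.RETR_EXTERNAL,cv2.CHAIN_APPROX_NONE)[0],key=len)[:,0]
    return im,c,st[k],ct
if __name__=='__main__':
    R={}
    for f,cen in(('w2',(320,75)),('w3',(315,175))):
        im,c,st,ct=hole(f,cen); print(f,st,im[cen[1],cen[0]-60:cen[0]+61:6].tolist())
        P=np.array([onz(c,u,v,.102)[:2] for u,v in ct],np.float32)
        b=cv2.minAreaRect(P); bx=cv2.boxPoints(b); print(b, 'mid px',cv2.minAreaRect(ct)[0])
        R[f]=(c,cv2.minAreaRect(ct)[0])
    print('tri',tri(*R['w2'],*R['w3']))
E
python3 sock.py
```

```text
w2 [ 284   45   72   54 2282] [[155, 157, 159], [216, 218, 216], [160, 173, 175], [161, 172, 173], [106, 115, 116], [80, 80, 80], [104, 104, 104], [56, 138, 170], [59, 136, 168], [60, 138, 169], [57, 136, 168], [59, 137, 169], [59, 137, 169], [59, 139, 171], [83, 83, 83], [82, 81, 80], [104, 115, 116], [166, 178, 179], [93, 95, 96], [162, 164, 166], [165, 166, 168]]
((0.5961838364601135, -0.014731384813785553), (0.060394931584596634, 0.04386395961046219), 36.58992385864258) mid px (319.97052001953125, 70.95838928222656)
w3 [ 282  150   66   45 1717] [[215, 217, 215], [216, 217, 216], [206, 208, 210], [159, 172, 173], [157, 170, 171], [98, 98, 97], [98, 98, 98], [123, 165, 179], [93, 195, 216], [94, 196, 216], [56, 126, 156], [54, 126, 157], [56, 127, 158], [77, 118, 138], [101, 101, 99], [76, 75, 75], [158, 171, 172], [129, 138, 138], [135, 136, 137], [157, 159, 161], [153, 154, 155]]
((0.5961015224456787, -0.014707569032907486), (0.04336009547114372, 0.05987697094678879), 63.6826286315918) mid px (314.7205810546875, 172.63235473632812)
tri (array([ 0.59615451, -0.01508843,  0.10234745]), np.float64(0.00021187849179079912))
```

```bash
sed -i 's/<95/<128/' sock.py; python3 - <<'E'
from sock import *
for f,cen in(('w2',(320,75)),('w3',(315,175))):
    im,c,st,ct=hole(f,cen)
    P=np.array([onz(c,u,v,.102)[:2] for u,v in ct])
    C=np.array([.5962,-.0149]); d=P-C
    far=np.hypot(*d.T)>.026
    a=P[far&(d[:,0]>0)].mean(0); b=P[far&(d[:,0]<0)].mean(0)
    print(f,st,'ends',a,b,'mid',(a+b)/2,'len',np.hypot(*(a-b)),'yaw',np.degrees(np.arctan2(*(a-b)[::-1])))
# tray yaw from rails (top z=.028): bounded long lines
for f in('w1','w2'):
    im,c=load(f); g=cv2.cvtColor(im,cv2.COLOR_BGR2GRAY)
    L=cv2.createLineSegmentDetector().detect(g[:300])[0][:,0]
    for x1,y1,x2,y2 in L:
        if np.hypot(x1-x2,y1-y2)>45 and 240<x1<400:
            p,q=onz(c,x1,y1,.028),onz(c,x2,y2,.028); d=q-p
            ang=np.degrees(np.arctan2(d[1],d[0]))%90; print(f,np.round([x1,y1,x2,y2]),p[:2].round(3),q[:2].round(3),round(ang,1))
# module push face top edge
im,c=load('w1')
for u,v in((297,158),(368,158)): print(onz(c,u,v,.074).round(4))
E
```

```text
w2 [ 284   44   73   55 2542] ends [ 0.62667066 -0.01177752] [ 0.56590237 -0.01717168] mid [ 0.59628652 -0.0144746 ] len 0.06100722896273513 yaw 5.07262847193715
w3 [ 281  150   68   46 1964] ends [ 0.62643011 -0.01192038] [ 0.56573344 -0.01720136] mid [ 0.59608178 -0.01456087] len 0.060925976506879 yaw 4.972556370155447
w1 [363. 218. 364. 157.] [0.535 0.242] [0.54  0.168] 4.4
w1 [272.  52. 274.   1.] [0.651 0.064] [0.65  0.016] 88.6
w1 [297. 161. 300. 222.] [0.619 0.178] [0.612 0.252] 5.3
w1 [313. 117. 312.  71.] [0.603 0.128] [0.607 0.08 ] 4.8
w1 [297. 219. 295. 164.] [0.616 0.249] [0.622 0.182] 4.7
w1 [367.  32. 368.  77.] [0.55  0.038] [0.544 0.082] 6.7
w1 [296. 148. 293.  72.] [0.621 0.163] [0.628 0.083] 5.0
w1 [277.  13. 372.  10.] [0.647 0.027] [0.547 0.018] 5.1
w2 [266.  15. 372.  12.] [ 0.659 -0.079] [ 0.547 -0.089] 5.1
w2 [292. 256. 289. 181.] [0.62  0.189] [0.628 0.094] 4.7
w2 [294. 243. 296. 298.] [0.619 0.172] [0.613 0.249] 4.5
w2 [358. 217. 358. 298.] [0.541 0.133] [0.531 0.244] 5.0
w2 [355. 294. 356. 242.] [0.535 0.238] [0.541 0.165] 4.7
w2 [271. 128. 268.  83.] [0.651 0.035] [ 0.656 -0.012] 5.5
w2 [372.  44. 371. 132.] [ 0.544 -0.059] [0.536 0.031] 5.0
w2 [363. 136. 362. 207.] [0.544 0.036] [0.537 0.12 ] 4.9
w2 [286. 231. 283. 183.] [0.63  0.156] [0.636 0.097] 5.3
[0.6158 0.1724 0.074 ]
[0.5414 0.1674 0.074 ]
```

Tray yaw is about 4.95°, the socket is at (0.596,-0.0146,0.102), and the pushing face is at y≈0.17. I go behind the module and down.

Call:
jog_arm(deltas=[[[-0.1,-0.2,5.9,0,0.02],[-0.1,-0.2,5.9,0,0],[-0.1,0,5.8,0,0],[-0.1,0,0,-6,0],[-0.1,0,0,-6,0],[-0.1,0,0,-6,0],[-0.1,0,0,-5.8,0],[-0.1,0,0,0,0]]])

```text
time_s: 3.68
tcp_pos: [0.5745, 0.2066, 0.0512]
eef_rot: [179.5, -0.3, -85.0]
contact_force: [-0.4, -0.1, 0.8]
gripper_width: 0.0394
gripper_force: 0.0
```

Call:
jog_arm(deltas=[[[-0.1,0.2,-2,0,0],[-0.1,0.13,-1.5,0,0],[-0.1,0.09,-1,0,0],[-0.1,0.09,-1,0,0],[-0.1,0.09,-1,0,0]]])

```text
time_s: 4.3
tcp_pos: [0.5855, 0.143, 0.0582]
eef_rot: [-179.7, 0.2, -85.0]
contact_force: [-1.0, 7.7, 3.5]
gripper_width: 0.0396
gripper_force: 3.4
```

Call:
jog_arm(deltas=[[[-0.1,0.03,-0.4,0,0],[-0.1,0.03,-0.4,0,0],[-0.1,0,0,0,0]]])

```text
time_s: 4.68
tcp_pos: [0.586, 0.1365, 0.0582]
eef_rot: [-179.7, 0.2, -85.0]
contact_force: [-3.4, 12.6, 5.6]
gripper_width: 0.0392
gripper_force: 6.7
```

Call:
jog_arm(deltas=[[[-0.1,0.02,-0.2,0,0],[-0.1,0.02,-0.2,0,0],[-0.1,0,0,0,0]]])

```text
time_s: 5.05
tcp_pos: [0.5861, 0.1364, 0.0583]
eef_rot: [-179.6, 0.5, -85.0]
contact_force: [-10.9, 33.2, 7.3]
gripper_width: 0.0393
gripper_force: 16.5
```

Call:
jog_arm(deltas=[[[-0.1,0,-0.2,0,0],[-0.1,0,-0.2,0,0],[-0.1,0,0,0,0]]])

```text
time_s: 5.42
tcp_pos: [0.5861, 0.1361, 0.0584]
eef_rot: [-179.5, 0.7, -85.0]
contact_force: [-15.6, 49.5, 7.0]
gripper_width: 0.0396
gripper_force: 26.1
```

Force rose with no motion, so the module is seated. I back off and look.

Call:
jog_arm(deltas=[[[-0.1,-0.1,1,0,0],[-0.1,-0.2,3,0,0],[-0.1,0,0,6,0],[-0.1,0,0,6,0],[-0.1,0,0,6,0],[-0.1,0,-3,5,0],[-0.1,0,-4,0,0],[-0.1,0,0,0,0]]])

```text
time_s: 6.42
tcp_pos: [0.5812, 0.0931, 0.2876]
eef_rot: [-179.9, 0.0, -85.2]
contact_force: [-0.2, 0.8, -0.9]
gripper_width: 0.0393
gripper_force: 0.0
```

```bash
python3 -c "
from h import *
print(r.get_state()['tcp_pos']);im,c=snap('wrist','w4')
cv2.imwrite('pics/w4c.png',cv2.resize(im[40:290,200:460],None,fx=2.3,fy=2.3))"
```

```text
[0.58116528 0.0930575  0.2876388 ]
```

View pics/w4c.png

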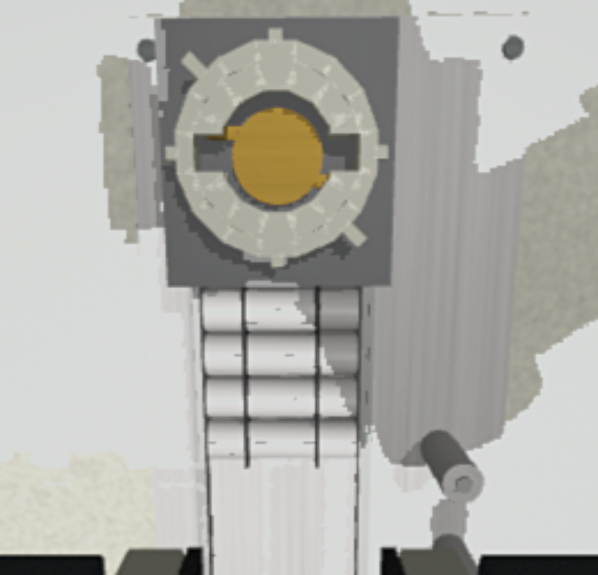

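The module sits against the deck with no gap and square. The collar's long marks lie at crop (195,68) and (352,235), which is +x/-y of the axis, clockwise as described. Next, over to the lid.

Call:
jog_arm(deltas=[[[0.2,-0.2,-4.4,0,0.185],[0.2,-0.2,-4.4,0,0.185],[0.2,-0.2,-4.4,0,0.185],[0.2,-0.2,-4.4,0,0.185],[0.2,-0.2,-4.4,0,0.185],[0.2,-0.2,-4.4,0,0.185],[0.2,-0.2,-4.4,0,0.185],[0.2,-0.2,-4.4,0,0.185]]])

```text
time_s: 7.48
tcp_pos: [0.5651, -0.2571, 0.2856]
eef_rot: [180.0, 0.0, 0.1]
contact_force: [0.5, 0.2, 0.1]
gripper_width: 0.0525
gripper_force: 0.0
```

Call:
jog_arm(deltas=[[[0.2,0,0,0,0],[0.2,0,0,0,0]]])

```text
time_s: 7.72
tcp_pos: [0.5653, -0.2557, 0.2853]
eef_rot: [-180.0, 0.0, -0.4]
contact_force: [-0.2, 0.4, -0.1]
gripper_width: 0.0524
gripper_force: 0.0
```

```bash
python3 -c "
from h import *
_,c=load('w4')
for u,v in((289,239),(355,238)): print('pushface',onz(c,u,v,.074).round(4))
s=r.get_state();print(s['tcp_pos'],s['eef_rot'],s['joints']);snap('wrist','w5')"
```

```text
pushface [0.6204 0.1228 0.074 ]
pushface [0.5476 0.1156 0.074 ]
[ 0.56528461 -0.25571101  0.28533424] [-1.79995064e+02  4.31496379e-02 -3.56416580e-01] [-6.33284889e+00  1.42037224e+01 -3.06640602e+00 -4.36400393e-04
 -7.27733007e+01  9.59765598e+01]
```

Call:
jog_arm(deltas=[[[0.2,-4,0,0,0],[0.2,-4,0,0,0],[0.2,0,0,0,0],[0.2,0,0,0,0]]])

```text
time_s: 8.28
tcp_pos: [0.4861, -0.255, 0.2862]
eef_rot: [180.0, -0.1, -0.2]
contact_force: [0.4, -0.3, 0.3]
gripper_width: 0.0525
gripper_force: 0.0
```

```bash
python3 -c "
from h import *
s=r.get_state();print(s['tcp_pos'],s['eef_rot']);snap('wrist','w6')
a,_=load('w5');b,_=load('w6')
cv2.imwrite('pics/w56.png',np.hstack([a[0:400,150:500],b[0:400,150:500]]))"
```

```text
[ 0.48609433 -0.25504976  0.2861992 ] [ 1.79983297e+02 -7.51185962e-02 -1.84390232e-01]
```

View pics/w56.png

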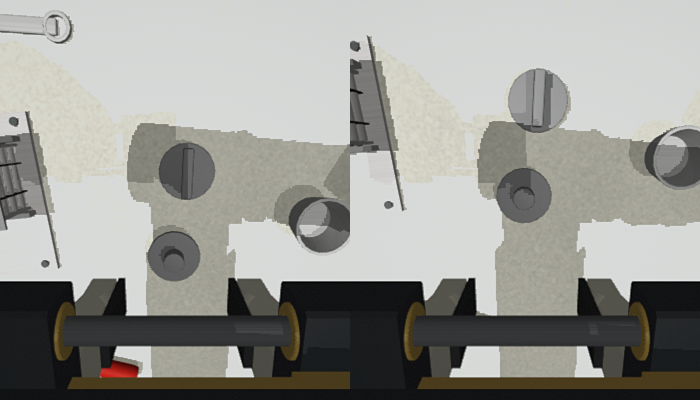

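The lid with its bar is at w5 (338,171) and w6 (339,100). The knobbed cap is at w5 (324,256). I'll measure the lid.

```bash
python3 - <<'E'
from h import *
D={}
for f,cen in(('w5',(337,171)),('w6',(339,100))):
    im,c=load(f); u,v=cen
    g=cv2.cvtColor(im,cv2.COLOR_BGR2GRAY)
    hsv=cv2.cvtColor(im,cv2.COLOR_BGR2HSV)
    roi=np.zeros_like(g); cv2.circle(roi,cen,40,255,-1)
    print(f,g[v,u-45:u+46:5])
    T=cv2.threshold(g[roi>0].reshape(-1,1),0,255,cv2.THRESH_OTSU)[0]; print('otsu',T)
    # circle by Hough on the flange
    H=cv2.HoughCircles(g[v-60 if v>60 else 0:v+60,u-60:u+60],cv2.HOUGH_GRADIENT,1,50,param1=80,param2=12,minRadius=23,maxRadius=36)
    if H is not None:
        for h in H[0][:2]:
            x,y=h[0]+u-60,h[1]+max(v-60,0); P=onz(c,x,y,.022); print('circ',x,y,h[2],P.round(4),'R',np.linalg.norm(onz(c,x+h[2],y,.022)-P)); D.setdefault(f,(c,(x,y)))
    L=cv2.createLineSegmentDetector().detect(g)[0][:,0]
    for x1,y1,x2,y2 in L:
        if np.hypot(x1-x2,y1-y2)>25 and abs(x1-x2)<8 and np.hypot((x1+x2)/2-u,(y1+y2)/2-v)<20:
            p,q=onz(c,x1,y1,.052),onz(c,x2,y2,.052); d=q-p
            print('bar',np.round([x1,y1,x2,y2],1),p[:2].round(4),q[:2].round(4),'yaw',round((np.degrees(np.arctan2(d[1],d[0]))+90)%180-90,2))
print('tri',tri(*D['w5'],*D['w6']))
E
```

```text
w5 [132 135 133 133  75  75  76  75  53  80  85 104 103 104 104 163 165 164
 167]
otsu 122.0
circ 336.5 171.5 28.9 [ 0.607  -0.2689  0.022 ] R 0.034462134067111294
bar [336.7 150.6 337.7 196.9] [ 0.6319 -0.2682] [ 0.5814 -0.2693] yaw 1.3
bar [330.2 184.4 331.8 148.1] [ 0.5955 -0.261 ] [ 0.6345 -0.2628] yaw -2.67
bar [340.3 193.1 341.9 150.6] [ 0.5857 -0.2723] [ 0.6318 -0.2738] yaw -1.88
bar [333.5 161.9 332.3 191.9] [ 0.6199 -0.2646] [ 0.5871 -0.2633] yaw -2.3
bar [343.8 160.6 342.8 193.1] [ 0.6212 -0.2759] [ 0.5856 -0.2751] yaw -1.35
w6 [216 216 213 151 159 158 159 139 149 155  81 100 156 154 155 162 215 215
 215]
otsu 177.0
circ 338.5 99.5 31.6 [ 0.6081 -0.27    0.022 ] R 0.03562665352883551
bar [341.4 123.2 344.2  70.7] [ 0.5813 -0.2723] [ 0.6319 -0.2746] yaw -2.6
bar [335.   70.6 332.8 121.9] [ 0.632  -0.2652] [ 0.5827 -0.2631] yaw -2.4
bar [350.1  88.1 350.2 123.1] [ 0.6155 -0.2809] [ 0.5813 -0.2816] yaw 1.05
bar [330.2 123.1 332.5  71.8] [ 0.5814 -0.2603] [ 0.6309 -0.2627] yaw -2.82
bar [325.2 109.4 325.2  73.1] [ 0.5951 -0.255 ] [ 0.6297 -0.2552] yaw -0.37
tri (array([ 0.60743459, -0.26926196,  0.02762649]), np.float64(0.0011501263863155154))
```

Lid: (0.607,-0.269), bar top at about 52 mm (both views agree), yaw about -2.4°. I approach it now.

Call:
jog_arm(deltas=[[[0.2,4.1,-0.5,-4,-0.037],[0.2,4,-0.5,-4,0],[0.2,4,-0.4,-4,0],[0.2,0,0,-4,0],[0.2,0,0,-2.6,0],[0.2,0,0,0,0],[0.2,0,0,0,0]]])

```text
time_s: 9.2
tcp_pos: [0.6077, -0.2698, 0.1004]
eef_rot: [180.0, -0.1, -2.3]
contact_force: [0.6, 1.2, 0.4]
gripper_width: 0.0525
gripper_force: 0.0
```

Call:
jog_arm(deltas=[[[0.2,0,0.1,-2.5,0],[0.2,0,0,-2,0],[0.2,0,0,-0.9,0],[0.2,0,0,0,0],[0.2,0,0,0,0]]])

```text
time_s: 9.82
tcp_pos: [0.6074, -0.2689, 0.0469]
eef_rot: [180.0, -0.1, -2.3]
contact_force: [0.2, -1.5, 1.0]
gripper_width: 0.0523
gripper_force: 0.0
```

Call:
jog_arm(deltas=[[[-0.9,0,0,0,0],[-0.9,0,0,0,0],[-0.9,0,0,0,0],[-0.9,0,0,0,0]]], force=30)

```text
time_s: 10.32
tcp_pos: [0.6066, -0.2687, 0.0456]
eef_rot: [-180.0, -0.0, -2.3]
contact_force: [-0.0, 0.4, 0.0]
gripper_width: 0.018
gripper_force: 0.0
```

Call:
jog_arm(deltas=[[[-0.9,0,0,0,0],[-0.9,0,0,0,0],[-0.9,0,0,0,0]]], force=30)

```text
time_s: 10.7
tcp_pos: [0.6065, -0.2687, 0.0455]
eef_rot: [-180.0, 0.0, -2.3]
contact_force: [-0.5, 0.1, -0.7]
gripper_width: 0.0119
gripper_force: 30.0
```

Gripped, with the opening at 11.9 mm as expected for the bar. I lift and carry the lid above the socket.

Call:
jog_arm(deltas=[[[-0.9,0,0,5,0],[-0.9,0,0,5,0],[-0.9,0,0,5.5,0.127],[-0.9,-0.25,5,0,0],[-0.9,-0.25,5,0,0],[-0.9,-0.25,5,0,0],[-0.9,-0.25,5,0,0],[-0.9,-0.05,5.4,0,0]]])

```text
time_s: 11.7
tcp_pos: [0.5956, -0.0133, 0.2006]
eef_rot: [-180.0, 0.0, 4.9]
contact_force: [1.2, 0.8, 0.7]
gripper_width: 0.0118
gripper_force: 30.0
```

Call:
jog_arm(deltas=[[[-0.9,0,0,0,0],[-0.9,0,0,0,0],[-0.9,0,0,0,0]]])

```text
time_s: 12.08
tcp_pos: [0.596, -0.0157, 0.2004]
eef_rot: [180.0, 0.0, 4.9]
contact_force: [0.7, 0.0, -1.0]
gripper_width: 0.0118
gripper_force: 30.0
```

```bash
python3 -c "
from h import *
s=r.get_state();print(s['tcp_pos'],s['eef_rot'],s['gripper_width'],s['gripper_force']);a,_=snap('wrist','w7');t,_=snap('top','top7')
b=t[90:220,260:430]; b=cv2.resize(b,(0,0),fx=2.2,fy=2.2)
cv2.imwrite('pics/w7c.png',np.hstack([a[120:120+286,130:530],b[:286]]))"
```

```text
[ 0.59595377 -0.0156848   0.20040693] [1.79994697e+02 2.25685609e-02 4.87163485e+00] 0.011815931107149836 29.99719798564911
```

View pics/w7c.png

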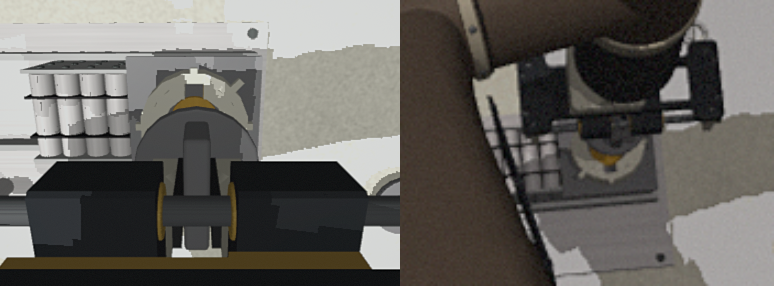

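The wrist view shows the bar lined up with the +x slot at about (327,250), with the lid square in the jaws. I lower it and watch the force.

Call:
jog_arm(deltas=[[[-0.9,0,0.1,-2,0],[-0.9,0,0,-2,0],[-0.9,0,0,-0.5,0],[-0.9,0,0,0,0],[-0.9,0,0,0,0]]])

```text
time_s: 12.8
tcp_pos: [0.5966, -0.0139, 0.1565]
eef_rot: [-180.0, -0.1, 4.9]
contact_force: [-0.1, 0.5, -1.1]
gripper_width: 0.012
gripper_force: 30.0
```

Call:
jog_arm(deltas=[[[-0.9,0,0,-0.4,0],[-0.9,0,0,-0.4,0],[-0.9,0,0,-0.3,0],[-0.9,0,0,0,0]]])

```text
time_s: 13.3
tcp_pos: [0.5959, -0.0138, 0.1442]
eef_rot: [180.0, 0.0, 4.9]
contact_force: [-0.2, 0.7, -1.0]
gripper_width: 0.012
gripper_force: 30.0
```

Call:
jog_arm(deltas=[[[-0.9,0,-0.05,-0.4,0],[-0.9,0,0,-0.4,0],[-0.9,0,0,-0.2,0],[-0.9,0,0,0,0],[-0.9,0,0,0,0]]])

```text
time_s: 13.92
tcp_pos: [0.5962, -0.0142, 0.1346]
eef_rot: [180.0, -0.0, 4.9]
contact_force: [-0.0, -0.8, -0.9]
gripper_width: 0.0122
gripper_force: 30.0
```

Call:
jog_arm(deltas=[[[-0.9,0,0,-0.1,0],[-0.9,0,0,0,0],[-0.9,0,0,0,0]]])

```text
time_s: 14.3
tcp_pos: [0.5961, -0.0142, 0.1336]
eef_rot: [180.0, -0.0, 4.9]
contact_force: [0.0, -0.5, -1.5]
gripper_width: 0.0117
gripper_force: 30.0
```

Call:
jog_arm(deltas=[[[-0.9,0,0,-0.1,0],[-0.9,0,0,0,0],[-0.9,0,0,0,0]]])

```text
time_s: 14.68
tcp_pos: [0.5962, -0.0142, 0.1335]
eef_rot: [180.0, -0.0, 5.0]
contact_force: [-2.0, 1.0, 5.7]
gripper_width: 0.0119
gripper_force: 30.0
```

Seated: contact comes at TCP z 0.1335, as predicted. Now I twist clockwise.

Call:
jog_arm(deltas=[[[-0.9,0,0,0,-0.1],[-0.9,0,0,0,-0.1],[-0.9,0,0,0,-0.1],[-0.9,0,0,0,-0.1],[-0.9,0,0,0,0]]], force=40)

```text
time_s: 15.3
tcp_pos: [0.597, -0.0139, 0.1334]
eef_rot: [-179.9, -0.1, -17.9]
contact_force: [0.7, 2.5, 4.3]
gripper_width: 0.0116
gripper_force: 40.0
```

```bash
python3 -c "
from plant import r
s=r.get_state();print(s['tcp_pos'],s['eef_rot'],s['contact_force'],s['moment'],s['gripper_width'])"
```

```text
[ 0.59704043 -0.01391862  0.13344925] [-1.79941936e+02 -1.14103887e-01 -1.79129889e+01] [0.69368094 2.46308852 4.27626147] [ 0.62499316 -0.17281259 -0.02197963] 0.011612513013042964
```

Call:
jog_arm(deltas=[[[-0.9,0,0,0,-0.1],[-0.9,0,0,0,-0.1],[-0.9,0,0,0,-0.1],[-0.9,0,0,0,-0.085],[-0.9,0,0,0,0],[-0.9,0,0,0,0]]])

```text
time_s: 16.05
tcp_pos: [0.597, -0.0141, 0.1335]
eef_rot: [-179.9, -0.1, -39.8]
contact_force: [1.2, 0.2, 5.2]
gripper_width: 0.0116
gripper_force: 40.0
```

```bash
python3 -c "
from h import *
s=r.get_state();print(s['tcp_pos'],s['eef_rot'],s['contact_force'],s['moment'],s['gripper_width'],s['gripper_force']);a,_=snap('wrist','w8')
cv2.imwrite('pics/w8c.png',cv2.resize(a[120:400,150:510],None,fx=2,fy=2))"
```

```text
[ 0.59701949 -0.01405918  0.13345569] [-1.79913867e+02 -8.71267833e-02 -3.97864548e+01] [1.20961582 0.21497918 5.18192315] [ 0.25413277 -0.31753522 -0.02110467] 0.01163728262975465 40.00080764293671
```

View pics/w8c.png

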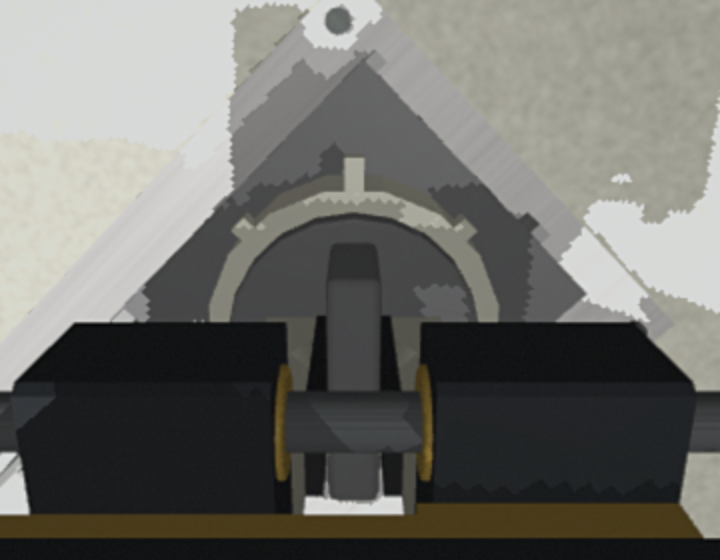

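The bar at (354,260) points straight at the long mark at (354,175). The flange sits concentric on the collar and the grip is 40 N, so I hand in.

```bash
python3 -c "
from plant import r
print(r.close_job())"
```

```text
the job is handed in; nothing more can be done
None
```

I've handed the job in. The module is flush against the bolted one, and the lid is fully down, turned 45° clockwise to the halfway mark and still gripped at 40 N. I had no direct reading of the rotor or the latch, and `close_job` returned no verdict.

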